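Hold the finishing locker's gate open

TASK

Open the little finishing locker and hold its gate wide so that a workmate can reach in: first squeeze the side catch on the latch post fully together (it stays back by itself), and only then squeeze the two plates of the grip on top of the gate fully together, before pulling. Keep them squeezed while you swing the gate out past its ball detent until it stands about square to the locker front, and finish still gripping the squeezed plates with the gate held still there: the gate closes itself, so do not let go. Do not shift the jar and the tin inside or the loose things lying round about.

Things in the scene. Friction and masses are not known exactly. Their poses are not given: they have to be found in the camera images.
- locker: Plywood locker with a roof and barred front gate, fixed to the bench; 150 mm deep (x), 320 wide (y), roof top 140 high. Origin at bench level mid-footprint; x points to its back, y to its left, z up; the gate is on the -x side. Right of the gate a wooden latch post, 130 mm high, carries the side catch. In front of the hinge end a sill with the detent's ball sticks out 60 mm, 21 high.
- catch_mid (a point): 178 mm up: midway between the side catch's two upright steel tabs when squeezed. Tabs 30 mm wide (locker x), 8 thick (y), free from z 150 to 202 mm. Outer face of the fixed tab: 18 mm to the right (locker -y); of the sliding tab: 30 mm to the left, 18 when squeezed. Pinch along locker y, centred here, from 48 to 36 mm. Nothing near is above z 150 but the gate's grip, 135 mm to the left.
- side_catch (a joint): Travel of the sliding tab and its bolt, m: about 0 to 0.002 locked at the start, 0.012 squeezed home against its stop; the bolt is clear of the gate from 0.009 on. It slides with about 3 N of friction and stays where it is left.
- gate_hinge (a point): Fixed point on the gate's vertical hinge axis, at the left end of the locker front, 150 mm above the bench.
- gate_swing (a joint): Gate angle, rad: 0 shut, grows as its right-hand end swings out to the robot (clockwise about gate_hinge), stop 1.7. Gate 200 mm long, 18 thick, z 18 to 150 mm. Moves under 0.03 while a catch is locked. A spring shuts it (0.08 N m shut, 0.4 wide open); from 0.38 to 0.87 it rides over a sprung ball (detent), about 4 N more at the grip. Let go, it swings back to the detent.
- grip_mid (a point): On the gate, 125 mm from the hinge axis, 183 above the bench: midway between the squeeze grip's two upright steel plates when squeezed. Plates 30 mm wide along the gate, 8 thick, z 156 to 208 mm. Outer face of the fixed, inner plate (locker +x side when shut): 17 mm off; of the sprung plate on the robot's side: 29 mm off, 17 when squeezed. Pinch across the gate, centred here, from 46 to 34 mm.
- grip_lever (a joint): Travel of the sprung plate, m: 0 relaxed, 0.012 squeezed home. Its spring pushes back with 2 N relaxed, 7 N home; it returns when let go. It draws a bolt out of the latch post, clear from 0.009 on.
- gate: The barred gate itself with its squeeze grip. Origin on the hinge axis at bench level; axes as the locker's when shut: y along the gate towards the hinge, x across the gate towards the fixed plate of the grip.
- shellac_jar: Amber jar with a metal lid, 67 mm across, 108 mm high, standing inside the locker on its floor (12 mm above the bench), under the roof. Origin at the centre of its underside.
- paint_tin: Paint tin, 78 mm across, 77 mm high, inside the locker to the right of the jar. Origin at the centre of its underside.
- offcut_3: Loose reddish wooden block, 50 x 60 x 40 mm, on the bench to the right in front of the locker. Origin at the centre of its underside.
- sanding_block: Loose sanding block, 62 x 113 x 31 mm, on the bench right of the block. Origin at the centre of its underside.
- tape_measure: Loose tape measure, 62 x 85 x 37 mm, on the bench left of the locker. Origin at the centre of its underside.

How it is judged (in metres and radians):
On the way, in this order (a step that is already met when the one before it is completed fails the run):
1. the side catch is squeezed home, the gate's grip untouched and the gate shut (value of joint side_catch above 0.0095 m and value of joint grip_lever below 0.004 m and value of joint gate_swing below 0.06 rad), for 0.1 s.
2. the gate's grip is squeezed home while the gate is still shut (value of joint grip_lever above 0.009 m and value of joint gate_swing below 0.1 rad), for 0.1 s.
3. the gate is past its ball detent (value of joint gate_swing above 0.95 rad), for 0.1 s.
At the end, for the whole second after the job is handed in: The gate stands still at more than 1.2 rad (69 degrees), the grip's two plates are squeezed together (lever beyond 9 mm of 12) with the fingers pressing on the grip with more than 3 N, and the side catch is still squeezed back (beyond 9 mm of 12) (value of joint gate_swing above 1.2 rad and velocity of joint gate_swing between -0.05 and 0.05 rad/s and value of joint each of grip_lever, side_catch above 0.009 m and contact force between the fingers and gate above 3 N); the arm keeps its last pose, push and grip.
It fails at once if the jar or the tin in the locker is shifted (distance of any of shellac_jar, paint_tin from where it was at the start of the episode above 0.02 m).
It fails at once if a loose thing round about is shifted (distance of any of offcut_3, sanding_block, tape_measure from where it was at the start of the episode above 0.025 m).
It also fails if it takes over 42 s, if anything falls off the work surface, if the arm or the gripper's body presses on something with over 40 N, if the wrist force passes 120 N, or if a joint passes its speed limit or range.

ROBOT

A 6-joint arm with a two-finger parallel gripper is mounted at the origin on a cart in front of the work surface, level with it; the furniture and walls round the work are solid. World frame = base frame: x ahead of the robot, y to its left, z up, the work surface at z = 0. Lengths are in mm, angles in rad, forces in N, time in s.
With the tool pointing down it reaches from about 325 to 775 mm from the base axis. Payload 5.5 kg.
Tool frame: the origin (TCP) lies between the finger pads; the fingertips stand 14 mm ahead of it and the grasp point (between the pads) lies 5 mm behind it (manip.finger_overhang is the z of the fingertips in the tool frame, in mm); z points along the fingers, y is the line along which they close (so a half turn about z gives the same grasp; the last joint's range is limited). The gripper opens to 85 mm and grips with 20 to 120 N. Pads are 22 mm wide; open, the fingers measure 114 mm over their backs; the gripper's body (76 mm by 85 mm) begins 54 mm behind the grasp point. The pads swing forward as they close: fully open they stand 13 mm farther back than shut.
Start: joints at [1.114, 0.091, 1.231, -0, 1.82, -0.057], TCP at [233.546, 552.696, 245.275] pointing down, gripper open.
Joint ranges: [-2.87, 2.87], [-0.86, 2.18], [0.17, 2.46], [-1.51, 4.65], [0.06, 2.69], [-2.65, 2.65]. Speed limits (rad/s): [2.57, 2.57, 3.01, 3.14, 3.14, 3.14].

INTERFACE

Orientations are given as a unit quaternion [x, y, z, w].
In Python, from plant import manip, kinematics, vision, sign_off gives the robot as it stands. The module is installed in compiled form; this text tells all that it offers. Calls block until the motion is done:
- manip.reach(position, orientation): joint-space move of the TCP to a pose.
- manip.servo_line(position, attitude=None, speed=150): straight line of the TCP; attitude=None keeps the orientation; speed is the mean speed in mm/s.
- manip.set_joints(angles): joint-space move.
- manip.grip(opening): finger opening in mm; the grip force is fixed at half the most; returns when the fingers have stopped.
- manip.dwell(seconds).
- kinematics.inverse_kinematics(position, orientation): joint angles nearest the present ones, or None.
- manip.read_state(): the state.
- vision.camera(name): name is "side" or "top"; returns the picture (420x560x3 uint8, blue, green, red); there is no depth.
- vision.camera_info(name): a dict with "mtx" (3x3 intrinsics, pixels), "dist_coeffs" ([k1, k2, p1, p2, k3] as OpenCV has them; the pictures are not rectified), "view" (4x4, takes a point from world to camera coordinates). Camera axes: x right, y down, z forward; pixel columns grow to the right and rows downward; lengths in mm; the calibration is good to about 2 mm. A picture is of the moment at which its call begins. camera_info takes no time and is no camera call.
A pose or a line that the arm cannot do raises manip.MotionError and nothing moves.
- sign_off(): hands the job in; it is judged then, once.
The state is a dict: "clock": time; "joint_pos": joint angles; "dq": joint speeds; "joint_torque": joint torques, N m; "tcp_pos": TCP position; "tool_rot": TCP orientation; "contact_force": force on the tool from outside, world axes, zero at the start; "ft_torque": the same for the moment, N m; "width": finger opening in mm; "gripper_force": force on a finger pad.
Only numpy, scipy, OpenCV 4.12 (cv2) and the standard library are available. Lean on these libraries where they do the work, as an engineer would, in place of code of your own. Each camera call takes 0.05 s, during which the arm holds its last target. There are 200 camera calls.

## Working session

There is one attempt and no reset: what is moved stays moved. The work goes in short steps, each a Python script; the robot and the scene stay as the last script left them, time stands still between calls to the robot, and variables do not carry over. Pictures are saved under pics/ and viewed, at most 10 in all, crops included, and the job is handed in when it is done.

```bash
mkdir -p pics
python3 - <<'E'
from plant import manip,vision
import cv2,numpy as np
for n in("side","top"):
    cv2.imwrite(f"pics/{n}0.png",vision.camera(n)); i=vision.camera_info(n)
    print(n,np.round(i["mtx"],1).tolist(),i["dist_coeffs"],np.round(i["view"],3).tolist())
s=manip.read_state();print(s)
E
```

```text
side [[499.4, 0.0, 280.3], [0.0, 499.4, 205.9], [0.0, 0.0, 1.0]] [-0.13367325  0.          0.          0.          0.        ] [[-0.22, -0.975, 0.026, 164.465], [-0.492, 0.088, -0.866, 376.3], [0.842, -0.203, -0.499, 1132.593], [0.0, 0.0, 0.0, 1.0]]
top [[407.3, 0.0, 277.8], [0.0, 407.3, 206.3], [0.0, 0.0, 1.0]] [-0.07148422  0.          0.          0.          0.        ] [[-0.024, -0.999, -0.021, 53.19], [-0.997, 0.026, -0.074, 541.589], [0.075, 0.019, -0.997, 1239.837], [0.0, 0.0, 0.0, 1.0]]
{'clock': 0.1, 'joint_pos': array([ 1.11428558e+00,  9.17820377e-02,  1.23176928e+00, -2.53770313e-05,
        1.81979809e+00, -5.67081293e-02]), 'dq': array([ 8.22271653e-04, -3.80706582e-04, -2.53940796e-03,  1.32982413e-04,
       -8.29397635e-04, -9.54075654e-05]), 'joint_torque': array([ 2.52526399e-03, -4.60213244e+01, -4.19219005e+01, -1.05235224e-04,
        1.04956262e-02, -5.83269275e-05]), 'tcp_pos': array([233.45434321, 552.47108547, 244.26268023]), 'tool_rot': array([ 1.98575581e-01,  9.80085183e-01, -8.52736190e-04, -2.11036799e-04]), 'contact_force': array([ 0.47812404, -0.01724135, -0.01603014]), 'ft_torque': array([-0.0053133 , -0.04160411, -0.06161366]), 'gripper_force': 0.0, 'width': 85.38112884496428}
```

View pics/side0.png

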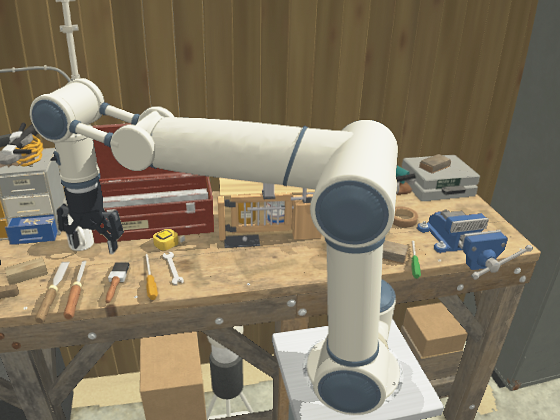

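View pics/top0.png

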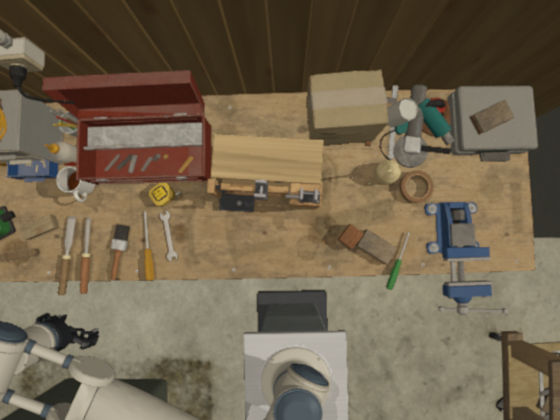

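The side view shows the locker at about (265,215), with the arm hiding its right part. In the top view the roof spans about (213..323, 137..183), the gate grip is near (261,188) and the side catch near (302,194). I'll zoom in on these.

```bash
python3 - <<'E'
import cv2
t=cv2.imread("pics/top0.png")[130:215,200:335]; cv2.imwrite("pics/topc.png",cv2.resize(t,None,fx=5.9,fy=5.9,interpolation=cv2.INTER_CUBIC))
E
cat > h.py <<'E'
from plant import manip,vision,kinematics,sign_off
import cv2,numpy as np
from scipy.spatial.transform import Rotation as R
def ray(n,uv,z):
    i=vision.camera_info(n);V=np.array(i["view"])
    p=cv2.undistortPoints(np.array([[uv]],float),np.array(i["mtx"]),np.array(i["dist_coeffs"])).ravel()
    c=-V[:3,:3].T@V[:3,3];d=V[:3,:3].T@np.array([*p,1]);return c+d*(z-c[2])/d[2]
def proj(n,P):
    i=vision.camera_info(n);V=np.array(i["view"])
    return cv2.projectPoints(np.array(P,float).reshape(-1,3),cv2.Rodrigues(V[:3,:3])[0],V[:3,3],np.array(i["mtx"]),np.array(i["dist_coeffs"]))[0].reshape(-1,2)
E
```

```text
(no output)
```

View pics/topc.png

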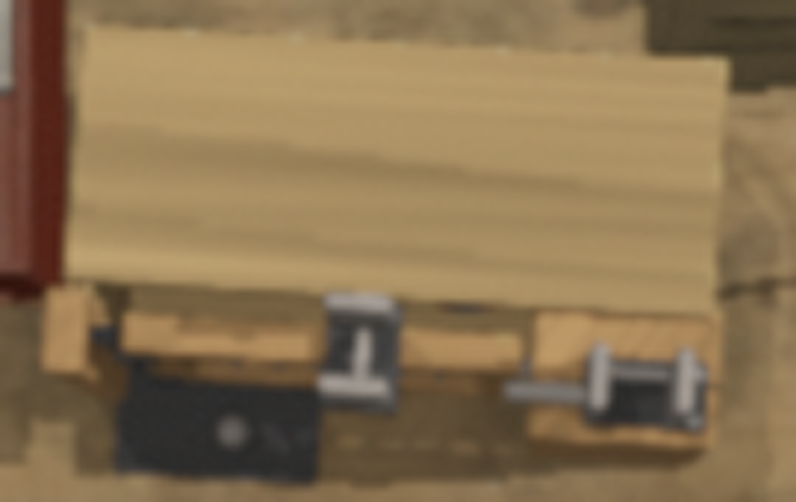

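Crop: roof corners at about (85,27), (728,60), (65,277) and (712,312). The grip's plates are at (361,303) and (356,384), and the catch tabs at (600,375) and (688,380).

Run:
```python
from h import *
f=lambda x,y,z:ray("top",(200+(x+.5)/5.9-.5,130+(y+.5)/5.9-.5),z)
rc=[f(x,y,140) for x,y in((85,27),(728,60),(712,312),(65,277))]
print("roof",np.round(rc,1).tolist(),[round(float(np.linalg.norm(rc[i]-rc[i-1])),1) for i in range(4)])
gi,go=f(361,303,208),f(356,384,208); cl,cr=f(600,378,202),f(688,380,202)
for a in(gi,go,cl,cr):print(a.round(1))
print(np.linalg.norm(gi-go),"exp 38",np.linalg.norm(cl-cr),"exp 40")
for a,b in((rc[1],rc[0]),(rc[2],rc[3]),(cr,cl)): d=b-a;print("y-axis yaw",np.degrees(np.arctan2(-d[0],d[1])))
for a,b in((rc[3],rc[0]),(rc[2],rc[1]),(go,gi)): d=b-a;print("x-axis yaw",np.degrees(np.arctan2(d[1],d[0])))
print("sep grip-catch y", (gi+go)/2-(cl+cr)/2)
# plate colours: bright grey mask in top
im=cv2.imread("pics/top0.png");h=cv2.cvtColor(im,cv2.COLOR_BGR2HSV)
m=((h[...,1]<45)&(h[...,2]>120)).astype(np.uint8);m[:175]=0;m[205:]=0;m[:,:240]=0;m[:,325:]=0
n,l,s,c=cv2.connectedComponentsWithStats(m,connectivity=4)
for k in range(1,n):print(s[k].tolist(),c[k].round(2))
```

```text
roof [[745.3, 215.0, 140.0], [719.7, -95.3, 140.0], [597.8, -83.5, 140.0], [623.2, 225.8, 140.0]] [122.6, 311.3, 122.5, 310.3]
[597.2  79.7 208. ]
[560.7  82.7 208. ]
[561.1 -26.8 202. ]
[559.2 -66.3 202. ]
36.61997427292895 exp 38 39.54135006532872 exp 40
y-axis yaw -4.705666997228319
y-axis yaw -4.68701131949689
y-axis yaw -2.800137598709792
x-axis yaw -5.076200823745955
x-axis yaw -5.523672834796068
x-axis yaw -4.701027473499993
sep grip-catch y [ 18.75904463 127.71112349   6.        ]
[255, 180, 12, 3, 27] [260.78 180.89]
[254, 186, 12, 11, 52] [260.12 193.08]
[300, 189, 4, 10, 30] [301.13 193.37]
[315, 190, 5, 10, 30] [316.13 194.2 ]
[288, 195, 10, 2, 11] [292.45 195.91]
```

```bash
cat >> h.py <<'E'
YAW=np.radians(-4.7);ex=np.array([np.cos(YAW),np.sin(YAW),0]);ey=np.array([-np.sin(YAW),np.cos(YAW),0])
CATCH=np.array([559.7,-52.5,173.]);GRIP=np.array([584.9,80.7,178.]);HINGE=GRIP+125*ey
def ori(psi): # tool down, tool y heading psi
    y=np.array([np.cos(psi),np.sin(psi),0]);z=np.array([0,0,-1.])
    return R.from_matrix(np.c_[np.cross(y,z),y,z]).as_quat()
def st(m=""):
    s=manip.read_state();print(m,"t%.2f"%s["clock"],s["tcp_pos"].round(1),"F",np.round(s["contact_force"],1),"T",np.round(s["ft_torque"],2),"w%.1f gf%.1f"%(s["width"],s["gripper_force"]));return s
E
python3 - <<'E'
from h import *
print("hinge px (crop)",(proj("top",[[*HINGE[:2],150]])-[200,130])*5.9)
o=ori(YAW-np.pi/2)
manip.reach([420,-20,300],o); manip.reach(CATCH+[0,0,85],o); st("above")
manip.servo_line(CATCH,speed=80); st("down")
for w in(60,52): manip.grip(w); st(w)
cv2.imwrite("pics/top1.png",vision.camera("top"));cv2.imwrite("pics/side1.png",vision.camera("side"))
E
```

```text
hinge px (crop) [[102.20192657 328.72379999]]
above t2.92 [559.6 -52.  257.5] F [ 0.5 -0.2 -0.5] T [ 0.06  0.   -0.03] w85.3 gf0.0
down t4.13 [560.  -52.6 173.8] F [-0.2  0.2 -0.4] T [-0.   -0.03 -0.01] w85.1 gf0.0
60 t4.52 [559.9 -52.1 173.5] F [0.4 1.6 1.8] T [ 0.39 -0.03  0.  ] w59.7 gf1.2
52 t4.77 [559.8 -52.3 173.2] F [0.4 2.3 3.2] T [ 0.44 -0.08 -0.02] w51.7 gf1.5
```

Run:
```python
from h import *
for w in(44,39,36,33): manip.grip(w); st(w)
manip.dwell(.2);st()
```

```text
44 t5.12 [559.7 -52.5 173. ] F [1.5 3.9 2.2] T [ 0.5  -0.04 -0.05] w44.1 gf1.5
39 t5.35 [559.8 -51.5 173.2] F [0.6 6.5 3.7] T [ 1.   -0.05 -0.09] w38.9 gf3.3
36 t5.57 [560.  -50.2 173.5] F [ 0.3 11.2  3.9] T [ 1.67 -0.06 -0.04] w36.1 gf5.6
33 t5.78 [559.9 -50.6 173.8] F [-0.2  9.9  5.3] T [ 1.8   0.04 -0.32] w33.8 gf45.7
 t5.98 [559.9 -50.5 173.8] F [0.2 9.7 4.7] T [ 1.8   0.08 -0.36] w33.8 gf45.6
```

Run:
```python
from h import *
manip.grip(85); manip.servo_line(np.array([559.9,-50.5,275.]),speed=150); st("up")
cv2.imwrite("pics/top2.png",vision.camera("top"))
G=GRIP+[0,1.5,0]
manip.reach(G+[0,0,95],ori(YAW)); cv2.imwrite("pics/side2.png",vision.camera("side"));manip.servo_line(G,speed=100); st("down")
for w in(60,52,46): manip.grip(w); st(w)
```

```text
up t7.37 [559.7 -50.5 273.9] F [-0.1  0.2 -0.5] T [ 0.01 -0.   -0.01] w84.9 gf0.0
down t9.78 [585.3  82.2 179.1] F [-0.6  0.8  1.3] T [-0.02  0.05  0.  ] w85.2 gf0.0
60 t10.16 [585.   82.2 178.2] F [-0.4  0.3  0.2] T [-0.03 -0.04 -0.01] w59.7 gf0.0
52 t10.41 [584.6  82.2 178.3] F [-3.   0.6  2.9] T [-0.05  0.57  0.  ] w51.8 gf1.5
46 t10.64 [584.7  82.3 178.2] F [-3.6  0.7  2.9] T [ 0.06  0.72 -0.03] w46.2 gf2.1
```

Run:
```python
import cv2
t=cv2.imread("pics/top2.png")[130:215,200:335]; cv2.imwrite("pics/top2c.png",cv2.resize(t,None,fx=5.9,fy=5.9,interpolation=cv2.INTER_CUBIC))
```

```text
(no output)
```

View pics/top2c.png

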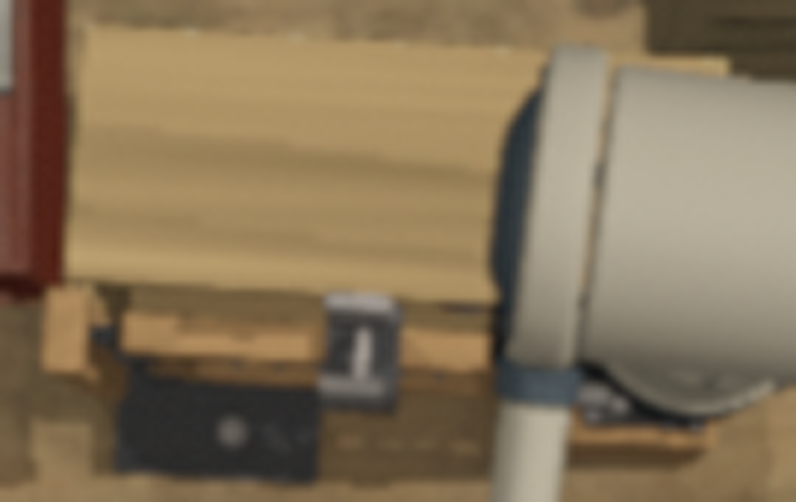

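The crop shows the gate still shut and its grip at (360,345) unmoved. The arm hides the catch, but its squeeze ended hard at 33.8 mm with 46 N, so it went home. Next I'll squeeze the grip.

Run:
```python
from h import *
for w in(40,36,30): manip.grip(w); st(w)
manip.dwell(.3);s=st()
if s["gripper_force"]>25 and s["width"]<36:
    p0=s["tcp_pos"];H=HINGE+[0,1.5,0]
    r=p0-H; 
    for th in(.08,.16,.24):
        p=H+R.from_euler("z",-th).apply(r);p[2]=178
        manip.servo_line(p,ori(YAW-th),speed=60); st("th%.2f"%th)
```

```text
40 t10.88 [584.6  82.3 178.2] F [-5.2 -0.1  3.9] T [0.05 0.89 0.02] w40.2 gf2.6
36 t11.09 [584.6  82.3 178.2] F [-5.7  0.4  3.8] T [0.05 1.01 0.02] w35.9 gf3.2
30 t11.31 [585.2  82.2 178.7] F [ 1.  -0.3  6.6] T [ 0.11  1.49 -0.19] w32.3 gf61.2
 t11.61 [585.2  82.2 178.7] F [-0.2  0.6  5.3] T [ 0.16  1.49 -0.22] w32.2 gf61.2
th0.08 t11.92 [575.4  83.4 178.7] F [ 0.1 -0.4  5.5] T [0.23 1.51 0.01] w32.2 gf61.4
th0.16 t12.23 [565.6  85.4 178.7] F [ 0.5 -0.7  6.7] T [0.24 1.63 0.02] w32.2 gf61.3
th0.24 t12.55 [555.9  88.1 178.7] F [ 0.8 -1.7  6.5] T [0.34 1.53 0.11] w32.2 gf61.1
```

Run:
```python
from h import *
H=HINGE+[0,1.5,0];r=np.array([585.2,82.2,178.7])-H
for th in np.arange(.34,1.46,.1):
    p=H+R.from_euler("z",-th).apply(r);p[2]=178
    manip.servo_line(p,ori(YAW-th),speed=60); s=st("th%.2f"%th)
    if np.linalg.norm(s["contact_force"])>35: break
manip.dwell(.5);st()
t=vision.camera("top");cv2.imwrite("pics/top3.png",cv2.resize(t[120:270,190:390],None,fx=4,fy=4,interpolation=cv2.INTER_CUBIC))
```

```text
th0.34 t12.91 [544.2  92.6 178.7] F [-0.7 -1.3  6.4] T [0.34 1.53 0.14] w32.0 gf60.9
th0.44 t13.27 [533.2  98.2 178.7] F [ 0.7 -1.9  6. ] T [0.3  1.43 0.3 ] w32.2 gf61.6
th0.54 t13.62 [522.6 104.9 178.7] F [ 0.7 -3.6  5.8] T [0.29 1.43 0.38] w31.8 gf62.7
th0.64 t13.98 [512.6 112.7 178.7] F [-1.7 -3.1  6.5] T [0.43 1.51 0.28] w32.3 gf61.8
th0.74 t14.34 [503.4 121.6 178.7] F [-2.8 -2.1  6.6] T [0.48 1.48 0.15] w32.2 gf61.4
th0.84 t14.70 [495.2 131.2 178.7] F [-4.5 -2.1  6.8] T [0.65 1.68 0.1 ] w31.9 gf60.8
th0.94 t15.06 [488.1 141.4 178.6] F [-6.1 -3.1  6.5] T [0.58 1.58 0.28] w32.3 gf61.3
th1.04 t15.42 [482.  152.4 178.7] F [-6.5 -2.9  6.5] T [0.62 1.63 0.29] w32.2 gf61.3
th1.14 t15.78 [477.  164.  178.7] F [-7.8 -4.5  6.2] T [0.67 1.54 0.26] w32.2 gf61.3
th1.24 t16.13 [473.2 176.1 178.7] F [-7.6 -3.3  7.4] T [0.68 1.58 0.22] w32.3 gf61.3
th1.34 t16.49 [470.6 188.5 178.7] F [-8.3 -2.9  6.9] T [0.77 1.59 0.15] w32.3 gf61.3
th1.44 t16.85 [469.3 201.  178.7] F [-10.1  -3.4   7.2] T [0.81 1.53 0.13] w32.6 gf61.4
 t17.35 [469.3 201.  178.7] F [-10.4  -2.    7.9] T [0.86 1.51 0.15] w32.4 gf61.0
```

View pics/top3.png

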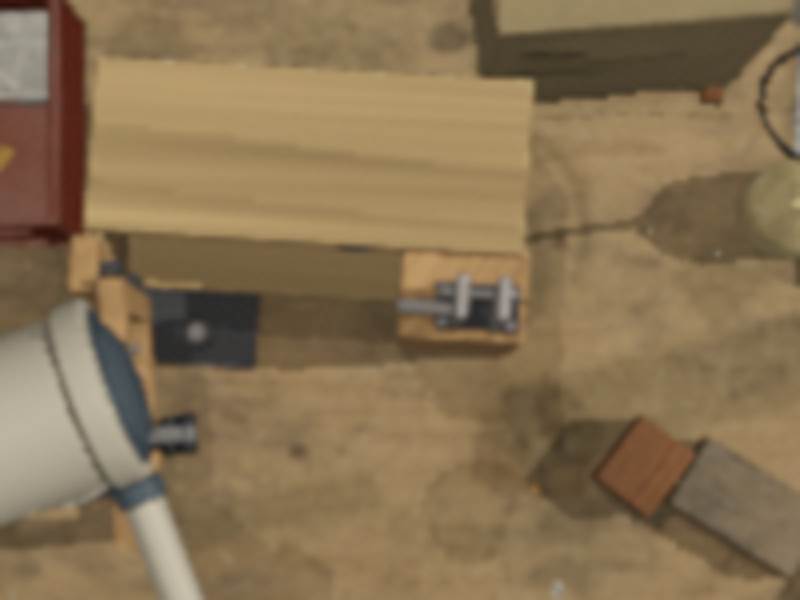

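The picture shows the gate open, running from (110,270) to (140,540), with the wrist over its grip. The catch tabs at (463,297) and (507,297) are about 29 mm apart, against 28 expected when squeezed, so the catch has stayed home.

```bash
python3 -c "
from plant import sign_off
print(sign_off())"
```

```text
the job is handed in; nothing more can be done
None
```

I handed the job in with the gate held still at about 1.44 rad, its grip squeezed at about 61 N, and the side catch back in the last picture; the hand-in returned no verdict.

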